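Set the truffle shaver and slide the pizza plate under it

TASK

First turn the black knob on top of the truffle shaver in small steps until the black needle lines up with the red mark (not the green one), and let go of the knob. Then slide the white plate with the pizza slice across the tablecloth, without lifting or tipping it, until it sits centred on the round mat under the shaver's spout. Leave the blue bowl, the shaker and the oil bottle where they stand.

Things in the scene. Friction and masses are not known exactly. Their poses are not given: they have to be found in the camera images.
- shaver: Fixed truffle shaver: steel housing 150 (x) x 200 (y) x 120 mm high, black top deck. Origin at the centre of its underside; -x side faces the robot; place and yaw vary. From its front a spout 50 mm wide (underside at 76 mm height, top 113, a truffle on it to 135) sticks out 105 mm over a round mat. On the deck: the knob and, behind it, a white scale 124 mm long along the shaver's y.
- knob_grip (a point): Point on the vertical axis of the round black fluted knob (40 mm diameter, 36 mm tall), 20 mm above its underside, 30 mm above the deck, 16 mm below its top: a good height to grip, at any yaw. The knob sits on a 10 mm high collar at (-22, 0) mm in the shaver's frame, turns 6.1 rad from stop to stop and stays where it is left.
- needle_tip (a point): Tip of the black needle (18 x 3 mm) that slides along the white scale, in the shaver's y, geared to the knob: 18 mm per rad. Turning the knob clockwise seen from above moves the needle to the shaver's -y (right, seen from the robot), anticlockwise to +y. It moves only by the knob.
- red_mark: Red mark fixed on the far edge of the scale, on either half of it: a 4 mm wide finger with a 12 mm wide tab behind it, pointing at the needle. Origin at the finger's point, axes parallel to the shaver's; the needle is lined up when the y of its tip in this frame is 0.
- green_mark: The same mark in green, on the other half of the scale, for another dish: not the one to use. Origin as for the red one.
- plate: Loose white ceramic plate, 190 mm in diameter at the rim, 24 mm high, 380 g, with a pizza slice on it (up to 24 mm above the table). Origin at the centre of its underside. The rim is round and overhangs the foot, so fingers held low push against the rim. Starts to the left or right of the mat.
- spot (a point): Centre of the round dark green mat with a gold ring, 224 mm in diameter and flat on the table (1.5 mm, no obstacle), 190 mm in front of the shaver's origin, under the spout. The plate's centre belongs here.
- bowl: Bystander: loose blue bowl, 110 mm in diameter, 45 mm high, on the other side of the mat from the plate. Origin at the centre of its underside.
- shaker: Bystander: loose reddish jar shaker, 56 mm in diameter, 105 mm high. Origin at the centre of its underside.
- oil: Bystander: loose green oil bottle, 64 mm in diameter, 180 mm high. Origin at the centre of its underside.
Not all that is in view belongs to the job. There is more than one size of the plate; the job needs the smaller.

How it is judged:
On the way, in this order (a step that is already met when the one before it is completed fails the run):
1. the needle is lined up with the red mark (within 2.5 mm) and the knob is let go (y of needle_tip in the frame of red_mark between -0.0025 and 0.0025 m and contact force between the fingers and shaver below 0.2 N), for 0.3 s.
2. the plate is centred on the mat (within 15 mm) (horizontal distance between plate and spot below 0.015 m), for 0.2 s.
At the end, for the whole second after the job is handed in: The needle's tip is within 2.5 mm of the red mark along the scale, and the plate lies flat and at rest on the table with its centre within 15 mm of the mat's centre (y of needle_tip in the frame of red_mark between -0.0025 and 0.0025 m and horizontal distance between plate and spot below 0.015 m and height (world z) of plate below 0.005 m and angle between plate's own z axis and vertical below 0.05 rad and linear speed of plate below 0.01 m/s); the robot touches nothing.
It fails at once if a bystander (bowl, shaker or oil bottle) is moved by more than 30 mm (distance of any of bowl, shaker, oil from where it was at the start of the episode above 0.03 m).
It fails at once if the plate is lifted more than 20 mm or tipped more than 0.3 rad (height (world z) of plate above 0.02 m or angle between plate's own z axis and vertical above 0.3 rad).
It also fails if it takes over 72 s, if anything falls off the work surface, if the arm or the gripper's body presses on something with over 40 N, if the wrist force passes 120 N, or if a joint passes its speed limit or range.

ROBOT

A 6-joint arm with a two-finger parallel gripper is mounted at the origin on the work surface. World frame = base frame: x ahead of the robot, y to its left, z up, the work surface at z = 0. Lengths are in m, angles in rad, forces in N, time in s.
With the tool pointing down it reaches from about 0.35 to 0.85 m from the base axis. Payload 8.1 kg.
Tool frame: the origin (TCP) lies at the very end of the fingers, on their centre line; the grasp point (between the pads) lies 19 mm behind it; z points along the fingers, y is the line along which they close (so a half turn about z gives the same grasp; the last joint's range is limited). The gripper opens to 85 mm and grips with 20 to 120 N. Pads are 22 mm wide; open, the fingers measure 114 mm over their backs; the gripper's body (76 mm by 85 mm) begins 54 mm behind the grasp point. The pads swing forward as they close: fully open they stand 13 mm farther back than shut.
Start: joints at [-1.418, 0.13, 1.488, -0, 1.523, -0.085], TCP at [0.141, -0.583, 0.231] pointing down, gripper open.
Joint ranges: [-2.96, 2.96], [-0.89, 2.26], [0.02, 2.5], [-1.34, 4.48], [0, 2.73], [-2.66, 2.66]. Speed limits (rad/s): [2.39, 2.39, 2.79, 3.14, 3.14, 3.14].

INTERFACE

Orientations are given as a rotation vector (axis times angle).
In Python, from cell import env gives the robot as it stands. The module is installed in compiled form; this text tells all that it offers.
- The arm moves only by the tool apply_moves, never from a script. Its argument "series" is one flat list of numbers, 6 for each row, row after row: the shift along the tool's x, y, z in cm, then the turn, a rotation vector about the tool's x, y, z in degrees. In form: [dx, dy, dz, rx, ry, rz, dx, dy, dz, rx, ry, rz, ...]. A call has exactly 5 rows; each row is the pose to reach, as a shift and turn from the pose commanded when the call began, along the tool's axes at that moment; what a row does not reach only later rows make up. A row lasts 1/12 s, in which the tool goes at most 41.7 mm and 7.16 degrees, less where a joint would pass 70% of its speed; a pose out of reach is approached as far as the arm can. A call with a gripper value outside its range is refused whole. "fingers" is the closure, from 0 (fully open) to 1 (shut), set as the call begins (left out, the last holds). The fingers move at their own pace and stop on an object; "newtons" is the grip in N (left out, the last holds). Time passes only in rows, so rows that repeat a pose let the fingers close, or fill a call up. It gives the time, the measured TCP pose, the force, the opening and the grip force at its end, in the units of the state.
- env.observe(): the state, without advancing time (a new reading comes with each control period).
- env.camera(name): name is "scene" or "top"; returns a dict with "image" (400x640x3 uint8, red, green, blue), "vertical_fov" (degrees; the focal length in pixels is half the picture's height over the tangent of half this angle, whatever the lens; pixels are square), "cx", "cy" (the principal point, pixels), "cam_to_world" (4x4, takes a point from camera to world coordinates). Camera axes: x right, y up, looking along -z (the intrinsics and any distortion apply to the point x, -y, -z); pixel columns grow to the right and rows downward; lengths in m; the calibration is good to about 2 mm. A picture is of the moment at which its call begins. There is no depth.
- env.sign_off(): hands the job in; it is judged then, once.
The state is a dict: "time_s": time; "qpos": joint angles; "joint_vel": joint speeds; "joint_efforts": joint torques, N m; "ee_pos": TCP position; "ee_rot": TCP orientation; "wrist_force": force on the tool from outside, world axes, zero at the start; "moment": the same for the moment, N m; "width": opening from 0.0 (shut) to 1.0 (fully open); "grip_force": force on a finger pad.
Only numpy, scipy, OpenCV 4.12 (cv2) and the standard library are available. Lean on these libraries where they do the work, as an engineer would, in place of code of your own. Each camera call takes 0.05 s, during which the arm holds its last target. There are 200 camera calls.

## Working session

There is one attempt and no reset: what is moved stays moved. The work goes in short steps, Python scripts to look and compute and a tool call to move; the robot and the scene stay as the last step left them, time stands still between calls to the robot, and variables do not carry over. Pictures are saved under pics/ and viewed, at most 10 in all, crops included, and the job is handed in when it is done.

Besides the shell and the picture viewer there is one more tool, called after "Request:" by a JSON object that holds its "op" and its "data". apply_moves: Moves the arm, as the interface text tells. Its arguments: {"type":"object","properties":{"series":{"type":"array"},"fingers":{"type":"number"},"newtons":{"type":"number"}},"required":["series"]}

```bash
mkdir -p pics; cat > h.py <<'E'
import numpy as np, cv2
from cell import env
from scipy.spatial.transform import Rotation as R
def cam(n):
    c=env.camera(n); c["f"]=200/np.tan(np.radians(c["vertical_fov"])/2); return c
def ray(c,u,v):
    d=np.array([(u-c["cx"])/c["f"],-(v-c["cy"])/c["f"],-1.]); T=np.array(c["cam_to_world"])
    return T[:3,3],T[:3,:3]@d
def onz(c,u,v,z):
    o,d=ray(c,u,v); return o+d*(z-o[2])/d[2]
def proj(c,p):
    T=np.array(c["cam_to_world"]); q=T[:3,:3].T@(np.array(p)-T[:3,3])
    return c["cx"]+c["f"]*q[0]/-q[2], c["cy"]-c["f"]*q[1]/-q[2]
def save(n,im): cv2.imwrite("pics/"+n,im[:,:,::-1])
E
python3 - <<'E'
from h import *
for n in("scene","top"):
    c=cam(n); save(n+"0.png",c["image"]); print(n,[k for k in c],c["f"],c["cx"],c["cy"],np.round(c["cam_to_world"],3).tolist())
    np.save(n+"0.npy",c,allow_pickle=True)
print(env.observe())
E
```

```text
scene ['image', 'vertical_fov', 'cx', 'cy', 'cam_to_world', 'f'] 433.13874348165297 322.6197959485191 201.5902543813395 [[-0.106, -0.761, 0.64, 1.16], [0.994, -0.07, 0.082, 0.06], [-0.018, 0.645, 0.764, 0.872], [0.0, 0.0, 0.0, 1.0]]
top ['image', 'vertical_fov', 'cx', 'cy', 'cam_to_world', 'f'] 491.8554208043274 321.13494296416565 202.06913814816855 [[-0.025, 0.983, -0.181, 0.267], [-0.999, -0.03, -0.023, -0.024], [-0.028, 0.18, 0.983, 1.411], [0.0, 0.0, 0.0, 1.0]]
{'time_s': 0.1, 'qpos': array([-1.41841339e+00,  1.31096028e-01,  1.48919475e+00, -2.26668010e-05,
        1.52299665e+00, -8.53887065e-02]), 'joint_vel': array([-0.00050078, -0.00284862, -0.00160481,  0.00109563, -0.00068223,
       -0.00035618]), 'joint_efforts': array([ 1.05321647e-03, -5.70951176e+01, -5.01940405e+01, -2.50218282e-04,
        7.97011424e-03,  5.13484338e-05]), 'ee_pos': array([ 0.14126586, -0.58261343,  0.23032974]), 'ee_rot': array([-3.11773608e+00, -3.72412542e-01,  1.24633495e-04]), 'wrist_force': array([-0.45607777, -0.38050141, -1.10545824]), 'moment': array([ 0.01086257, -0.00169563, -0.01497363]), 'grip_force': 0.0, 'width': 1.0005309386915646}
```

View pics/scene0.png

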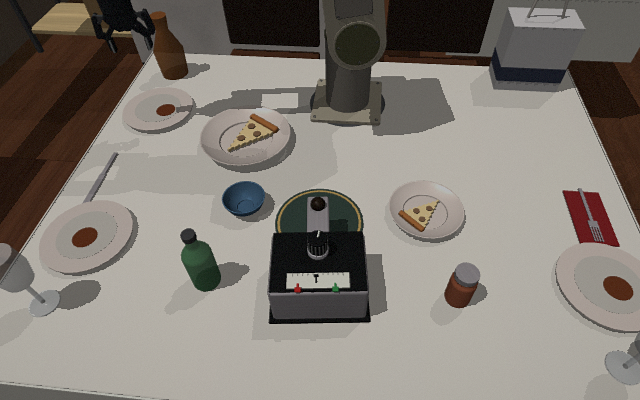

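View pics/top0.png

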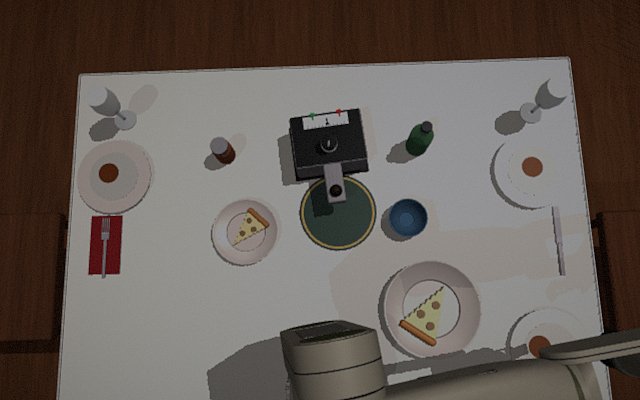

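The scene view shows the small pizza plate at (427,210), the large one at (246,137), the bowl (244,198), oil (201,265), shaker (461,287), and the scale with red (298,289), green (335,288) and the needle (316,279). The top view shows the small plate at (244,231), the large one at (430,310), the mat (338,212), knob (328,146), red (339,112) and green (312,114).

Lookalikes: small pizza plate (244,231, choose), large pizza plate (430,310, no), dinner plates (115,175), (530,172), (540,340, no). For the marks: red (339,112, choose), green (312,114, no). I'll check this choice in one crop.

```bash
cat >> h.py <<'E'
def hsv(c): return cv2.cvtColor(c["image"],cv2.COLOR_RGB2HSV)
def blobs(m,amin=3):
    n,l,s,ce=cv2.connectedComponentsWithStats(m.astype(np.uint8)); return [(s[i].tolist(),ce[i].round(1).tolist()) for i in range(1,n) if s[i][4]>=amin]
E
python3 - <<'E'
from h import *
t=np.load("top0.npy",allow_pickle=True).item(); s=np.load("scene0.npy",allow_pickle=True).item()
a=cv2.resize(t["image"][95:185,200:380],None,fx=4.4,fy=4.4,interpolation=cv2.INTER_CUBIC)[:, :]
a=cv2.resize(t["image"][95:265,205:380],(600,583),interpolation=cv2.INTER_CUBIC)
a1=cv2.resize(t["image"][100:190,280:380],(400,360),interpolation=cv2.INTER_CUBIC)
b=cv2.resize(s["image"][225:315,265:365],(400,360),interpolation=cv2.INTER_CUBIC)
d=cv2.resize(t["image"][190:270,200:300],(300,240)); e=cv2.resize(s["image"][170:250,270:370],(300,240))
im=np.zeros((600,800,3),np.uint8); im[:360,:400]=a1; im[:360,400:]=b; im[360:,:300]=d; im[360:,400:700]=e
save("crop.png",im)
for n,c in(("top",t),("scene",s)):
    h=hsv(c); H,S,V=[h[...,i].astype(int) for i in range(3)]
    reg=np.zeros(H.shape,bool)
    if n=="top": reg[95:135,285:370]=1
    else: reg[265:300,265:372]=1
    print(n,"red",blobs(reg&((H<10)|(H>170))&(S>130)&(V>70)),"green",blobs(reg&(H>45)&(H<85)&(S>110)&(V>60)))
    print(" white",blobs(reg&(S<60)&(V>150),40))
    print(" gold",blobs((H>15)&(H<35)&(S>80)&(V>60),40))
E
```

```text
top red [([336, 109, 5, 7, 16], [338.4, 111.4])] green [([310, 114, 5, 5, 12], [311.9, 115.3])]
 white [([314, 114, 24, 12, 62], [324.6, 117.5])]
 gold [([301, 177, 74, 72, 544], [337.9, 216.6]), ([234, 212, 31, 33, 314], [248.8, 227.3])]
scene red [([294, 284, 7, 9, 41], [297.2, 288.8])] green [([332, 283, 7, 9, 36], [335.0, 288.4])]
 white [([265, 265, 4, 35, 103], [266.1, 280.2]), ([287, 273, 63, 15, 826], [318.0, 280.0])]
 gold [([32, 0, 70, 36, 1699], [67.7, 19.2]), ([101, 21, 8, 12, 54], [104.2, 26.4]), ([111, 30, 21, 7, 113], [120.9, 33.6]), ([228, 119, 45, 33, 508], [250.3, 134.5]), ([277, 190, 84, 43, 315], [318.0, 206.8]), ([404, 200, 35, 28, 329], [422.0, 212.8])]
```

View pics/crop.png

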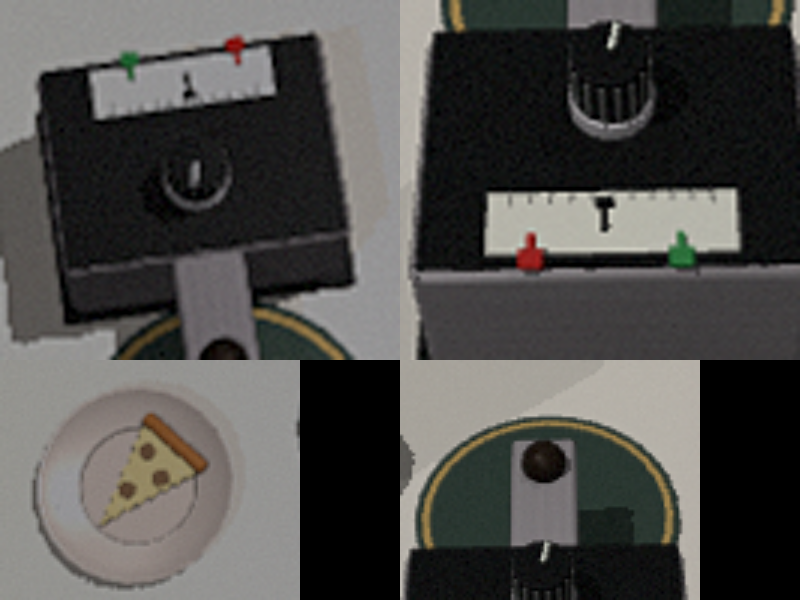

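The crop confirms the choice. The needle tip is at scene pixel (316.3,282.5), the red finger's point at (297.8,283.5) and the green one's at (335.2,283). The plate is the small one at top (244,231). The red mark lies on the robot's right (-y), so the turn is clockwise. Next I'll measure.

```bash
python3 - <<'E'
from h import *
t=np.load("top0.npy",allow_pickle=True).item(); s=np.load("scene0.npy",allow_pickle=True).item()
S0=lambda x,y:(265+(x-400)/4-.0,225+y/4); T0=lambda x,y:(280+x/4,100+y/4)
g=lambda c,p,z: onz(c,*p,z)
sc=[S0(485,193),S0(739,188),S0(741,249),S0(484,256)]
P=[g(s,p,.122) for p in sc]; print("scale scene",np.round(P,4).tolist(),"len",np.linalg.norm(P[0]-P[1]),np.linalg.norm(P[3]-P[2]))
tc=[T0(92,71),T0(269,47),T0(275,93),T0(98,119)]
Q=[g(t,p,.122) for p in tc]; print("scale top",np.round(Q,4).tolist(),np.linalg.norm(Q[0]-Q[1]),np.linalg.norm(Q[3]-Q[2]))
for n,p in(("needle",S0(605,230)),("red",S0(531,234)),("green",S0(681,232))): print(n,g(s,p,.122).round(4))
for n,p in(("needle",T0(186,72)),("red",T0(237,60)),("green",T0(131,77))): print(n,"top",g(t,p,.122).round(4))
d=P[1]-P[0]+P[2]-P[3]; y=d[:2]/np.hypot(*d[:2]); x=np.array([y[1],-y[0]]); print("yaw scene",np.degrees(np.arctan2(x[1],x[0])))
d=Q[0]-Q[1]+Q[3]-Q[2]; y2=d[:2]/np.hypot(*d[:2]); print("yaw top",np.degrees(np.arctan2(-y2[0],y2[1])))
nd=g(s,S0(605,230),.122); rd=g(s,S0(531,234),.122); print("needle-red y",(nd-rd)[:2]@y)
print("knob top centre: scene",g(s,S0(611,60),.166).round(4),"top",g(t,T0(196,174),.166).round(4))
# mat: ellipse fits through gold ring visible -> ground pts -> circle
from scipy.optimize import least_squares
def circ(pts):
    r=least_squares(lambda q:np.hypot(pts[:,0]-q[0],pts[:,1]-q[1])-q[2],[*pts.mean(0),.1],loss="soft_l1",f_scale=.002); return r.x
for n,c,box in(("top",t,(295,170,380,255)),("scene",s,(270,183,367,240))):
    h=hsv(c);H,S,V=[h[...,i].astype(int) for i in range(3)]
    m=(H>15)&(H<35)&(S>80)&(V>60); u0,v0,u1,v1=box
    vv,uu=np.nonzero(m[v0:v1,u0:u1]); pts=np.array([g(c,(u+u0,v+v0),.0015)[:2] for u,v in zip(uu,vv)])
    print("mat",n,circ(pts).round(4))
# plate outline
for n,c,box in(("top",t,(200,185,290,275)),("scene",s,(375,165,480,255))):
    u0,v0,u1,v1=box; im=cv2.GaussianBlur(c["image"][v0:v1,u0:u1],(3,3),0)
    e=cv2.Canny(im,25,60); vv,uu=np.nonzero(e); pts=np.array([g(c,(u+u0,v+v0),.023)[:2] for u,v in zip(uu,vv)])
    q=circ(pts)
    k=np.array([g(c,p,.023)[:2] for p in ([(244,231)] if n=="top" else [(427,209)])])[0]
    r=np.hypot(*(pts-k).T); sel=(r>.075)&(r<.115); print("plate",n,k.round(3),circ(pts[sel]).round(4),sel.sum())
for n,p,z in(("bowl",(408,218),.045),("shaker",(223,145),.105),("oil",(424,127),.18),("oilbase",(416,150),0.05)): print(n,g(t,p,z).round(3))
for n,p,z in(("bowl",(244,195),.045),("shaker",(467,269),.105),("oil",(189,234),.18)): print(n,"sc",g(s,p,z).round(3))
E
```

```text
scale scene [[0.7239, -0.0722, 0.122], [0.709, 0.0533, 0.122], [0.7429, 0.0565, 0.122], [0.7587, -0.0671, 0.122]] len 0.12644960275764994 0.12464477317020314
scale top [[0.7417, 0.0507, 0.122], [0.7547, -0.0716, 0.122], [0.7214, -0.0745, 0.122], [0.707, 0.0472, 0.122]] 0.12296488447682194 0.12259854127041933
needle [ 0.7389 -0.0103  0.122 ]
red [ 0.7446 -0.0461  0.122 ]
green [0.7364 0.0268 0.122 ]
needle top [ 0.7386 -0.014   0.122 ]
red top [ 0.7461 -0.0493  0.122 ]
green top [0.7364 0.0239 0.122 ]
yaw scene 7.028514832748495
yaw top 6.406422940490511
needle-red y 0.03621020828527305
knob top centre: scene [ 0.6686 -0.0142  0.166 ] top [ 0.6519 -0.019   0.166 ]
mat top [ 0.4964 -0.037   0.1029]
mat scene [ 0.4953 -0.0362  0.1028]
plate top [0.445 0.231] [0.4438 0.23   0.0935] 360
plate scene [0.449 0.234] [0.4481 0.231  0.096 ] 376
bowl [ 0.466 -0.233  0.045]
shaker [0.676 0.275 0.105]
oil [ 0.684 -0.267  0.18 ]
oilbase [ 0.66  -0.266  0.05 ]
bowl sc [ 0.464 -0.23   0.045]
shaker sc [0.669 0.29  0.105]
oil sc [ 0.688 -0.268  0.18 ]
```

Request:
{"op": "apply_moves", "data": {"series": [3.2, -2.1, -1, 0, 0, 0, 6.4, -4.3, -2, 0, 0, 0, 9.6, -6.4, -3, 0, 0, 0, 12.8, -8.5, -3, 0, 0, 0, 16, -10.7, -3, 0, 0, 0], "fingers": 0.3, "newtons": 40}}

```text
time_s: 0.52
ee_pos: [0.2726, -0.4403, 0.2618]
ee_rot: [3.119, 0.372, 0.001]
wrist_force: [0.8, -0.2, 0.4]
width: 0.698
grip_force: 0.0
```

Request:
{"op": "apply_moves", "data": {"series": [3.2, -2.1, 0, 0, 0, 0, 6.4, -4.3, 0, 0, 0, 0, 9.6, -6.4, 0, 0, 0, 0, 12.8, -8.5, 0, 0, 0, 0, 16, -10.7, 0, 0, 0, 0]}}

```text
time_s: 0.93
ee_pos: [0.4027, -0.2981, 0.261]
ee_rot: [-3.119, -0.372, 0.0]
wrist_force: [0.6, -0.7, -0.8]
width: 0.697
grip_force: 0.0
```

Request:
{"op": "apply_moves", "data": {"series": [3.2, -2.1, 0, 0, 0, 0, 6.4, -4.3, 0, 0, 0, 0, 9.6, -6.4, 0, 0, 0, 0, 12.8, -8.5, 0, 0, 0, 0, 16, -10.7, 0, 0, 0, 0]}}

```text
time_s: 1.35
ee_pos: [0.533, -0.1563, 0.2609]
ee_rot: [-3.119, -0.373, 0.001]
wrist_force: [1.3, -0.6, 0.0]
width: 0.699
grip_force: 0.0
```

Request:
{"op": "apply_moves", "data": {"series": [3.2, -2.1, 0, 0, 0, 0, 6.4, -4.3, 0, 0, 0, 0, 9.6, -6.4, 0, 0, 0, 0, 12.8, -8.5, 0, 0, 0, 0, 16, -10.7, 0, 0, 0, 0]}}

```text
time_s: 1.77
ee_pos: [0.6633, -0.0148, 0.2606]
ee_rot: [-3.119, -0.373, 0.001]
wrist_force: [0.0, -0.5, 0.5]
width: 0.697
grip_force: 0.0
```

Request:
{"op": "apply_moves", "data": {"series": [0, 0, 0, 0, 0, -7, 0, 0, 0, 0, 0, -14, 0, 0, 0, 0, 0, -21, 0, 0, 0, 0, 0, -28, 0, 0, 0, 0, 0, -35]}}

```text
time_s: 2.18
ee_pos: [0.6623, -0.0161, 0.2604]
ee_rot: [-2.858, -1.302, 0.002]
wrist_force: [0.2, -0.2, -0.1]
width: 0.7
grip_force: 0.0
```

Request:
{"op": "apply_moves", "data": {"series": [0, 0, 0, 0, 0, -7, 0, 0, 0, 0, 0, -14, 0, 0, 0, 0, 0, -21, 0, 0, 0, 0, 0, -28, 0, 0, 0, 0, 0, -35]}}

```text
time_s: 2.6
ee_pos: [0.6622, -0.0163, 0.2606]
ee_rot: [-2.334, -2.101, 0.001]
wrist_force: [-0.8, 0.2, -0.6]
width: 0.703
grip_force: 0.0
```

Request:
{"op": "apply_moves", "data": {"series": [0, 0, 0, 0, 0, -7, 0, 0, 0, 0, 0, -14, 0, 0, 0, 0, 0, -21, 0, 0, 0, 0, 0, -28, 0, 0, 0, 0, 0, -35]}}

```text
time_s: 3.02
ee_pos: [0.6622, -0.0164, 0.2605]
ee_rot: [-1.595, -2.706, 0.001]
wrist_force: [-0.4, -0.8, 0.2]
width: 0.701
grip_force: 0.0
```

Request:
{"op": "apply_moves", "data": {"series": [0, 0, 0, 0, 0, -7, 0, 0, 0, 0, 0, -14, 0, 0, 0, 0, 0, -21, 0, 0, 0, 0, 0, -28, 0, 0, 0, 0, 0, -33]}}

```text
time_s: 3.43
ee_pos: [0.6622, -0.0164, 0.2605]
ee_rot: [-0.76, -3.047, 0.0]
wrist_force: [-0.1, -0.3, 0.4]
width: 0.703
grip_force: 0.0
```

Request:
{"op": "apply_moves", "data": {"series": [0, 0, 2, 0, 0, 0, 0, 0, 4, 0, 0, 0, 0, 0, 6, 0, 0, 0, 0, 0, 8, 0, 0, 0, 0, 0, 9, 0, 0, 0]}}

```text
time_s: 3.85
ee_pos: [0.6607, -0.0162, 0.1673]
ee_rot: [-0.769, -3.041, 0.001]
wrist_force: [-0.9, 0.5, -0.5]
width: 0.7
grip_force: 0.0
```

Request:
{"op": "apply_moves", "data": {"series": [0, 0, 1, 0, 0, 0, 0, 0, 2, 0, 0, 0, 0, 0, 3, 0, 0, 0, 0, 0, 3.7, 0, 0, 0, 0, 0, 3.7, 0, 0, 0]}}

```text
time_s: 4.27
ee_pos: [0.6617, -0.0163, 0.1325]
ee_rot: [-0.769, -3.044, 0.001]
wrist_force: [-0.7, 0.4, -0.3]
width: 0.699
grip_force: 0.0
```

Request:
{"op": "apply_moves", "data": {"series": [0, 0, 0, 0, 0, 0, 0, 0, 0, 0, 0, 0, 0, 0, 0, 0, 0, 0, 0, 0, 0, 0, 0, 0, 0, 0, 0, 0, 0, 0], "fingers": 1, "newtons": 40}}

```text
time_s: 4.68
ee_pos: [0.6628, -0.0168, 0.1353]
ee_rot: [0.77, 3.045, -0.0]
wrist_force: [-3.9, -1.9, 4.5]
width: 0.457
grip_force: 41.2
```

Request:
{"op": "apply_moves", "data": {"series": [0, 0, 0, 0, 0, 0, 0, 0, 0, 0, 0, 0, 0, 0, 0, 0, 0, 0, 0, 0, 0, 0, 0, 0, 0, 0, 0, 0, 0, 0]}}

```text
time_s: 5.1
ee_pos: [0.6628, -0.0167, 0.1352]
ee_rot: [0.77, 3.045, -0.0]
wrist_force: [-4.2, -2.8, 5.4]
width: 0.454
grip_force: 41.3
```

Request:
{"op": "apply_moves", "data": {"series": [0, 0, 0, 0, 0, 5, 0, 0, 0, 0, 0, 10, 0, 0, 0, 0, 0, 15, 0, 0, 0, 0, 0, 20, 0, 0, 0, 0, 0, 25]}}

```text
time_s: 5.52
ee_pos: [0.663, -0.0165, 0.1353]
ee_rot: [1.416, 2.803, 0.001]
wrist_force: [-3.3, -1.6, 5.2]
width: 0.451
grip_force: 41.6
```

Request:
{"op": "apply_moves", "data": {"series": [0, 0, 0, 0, 0, 5, 0, 0, 0, 0, 0, 10, 0, 0, 0, 0, 0, 15, 0, 0, 0, 0, 0, 20, 0, 0, 0, 0, 0, 25]}}

```text
time_s: 5.93
ee_pos: [0.6632, -0.0164, 0.1353]
ee_rot: [1.989, 2.43, 0.002]
wrist_force: [-2.0, -1.2, 4.7]
width: 0.455
grip_force: 41.5
```

Request:
{"op": "apply_moves", "data": {"series": [0, 0, 0, 0, 0, 5, 0, 0, 0, 0, 0, 10, 0, 0, 0, 0, 0, 15, 0, 0, 0, 0, 0, 20, 0, 0, 0, 0, 0, 25]}}

```text
time_s: 6.35
ee_pos: [0.6635, -0.0164, 0.1353]
ee_rot: [2.468, 1.941, 0.003]
wrist_force: [0.9, -1.7, 4.7]
width: 0.455
grip_force: 41.4
```

```bash
cat > needle.py <<'E'
from h import *
import sys
c=cam("scene")
b=cv2.resize(c["image"][262:302,275:365],(780,347),interpolation=cv2.INTER_CUBIC); save(sys.argv[1],b)
# needle column: darkest columns along rows 279..282 between scale ends
g=c["image"].sum(2).astype(float)
for v in(278,279,280,281,282,283): 
    r=g[v,288:349]; k=int(np.argmin(r)); w=np.clip(np.median(r)-r[max(0,k-4):k+5]-60,0,None)
    print(v,288+max(0,k-4)+(w*np.arange(len(w))).sum()/w.sum(), r.min().round(),np.median(r))
h=hsv(c);H,S,V=[h[...,i].astype(int) for i in range(3)]
reg=np.zeros(H.shape,bool);reg[265:300,265:372]=1
red=reg&((H<10)|(H>170))&(S>130)&(V>70)
for v in range(283,293): 
    u=np.nonzero(red[v])[0]; print("red",v,u)
st=env.observe();print(st["ee_rot"],st["wrist_force"],st["moment"],st["qpos"][5])
E
python3 needle.py n1.png
```

```text
278 303.6514131897712 29.0 573.0
279 303.6268068331143 35.0 572.0
280 303.61803713527854 48.0 574.0
281 303.8469387755102 54.0 573.0
282 303.9631067961165 47.0 573.0
283 334.68454935622316 248.0 573.0
red 283 []
red 284 [297 298]
red 285 [297 298]
red 286 [297 298]
red 287 [295 296 297 298 299]
red 288 [294 295 296 297 298 299 300]
red 289 [294 295 296 297 298 299 300]
red 290 [294 295 296 297 298 299 300]
red 291 [294 295 296 297 298 299 300]
red 292 [297 299]
[2.47396674 1.93354134 0.00294868] [ 0.01623948 -0.99108019  2.95644785] [-0.22701769 -0.02312023 -0.04192727] 0.14197399680120776
```

View pics/n1.png

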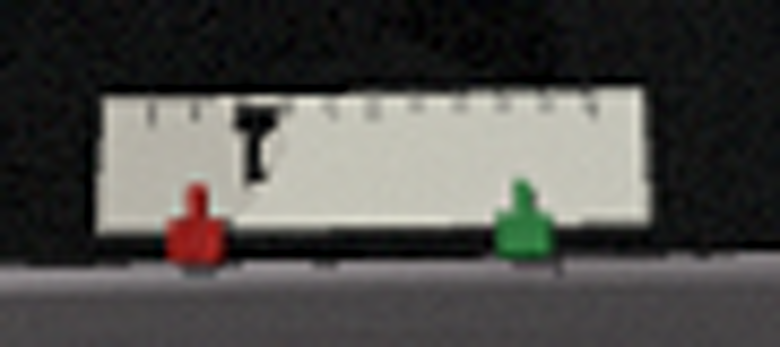

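The view shows the needle tip at about (303.9,282) and the red finger at (297.5,284). That leaves 6.4 px, about 12.5 mm or 40° clockwise, with no slip so far.

Request:
{"op": "apply_moves", "data": {"series": [0, 0, 0, 0, 0, 5, 0, 0, 0, 0, 0, 10, 0, 0, 0, 0, 0, 15, 0, 0, 0, 0, 0, 20, 0, 0, 0, 0, 0, 25]}}

```text
time_s: 6.82
ee_pos: [0.6638, -0.0166, 0.1353]
ee_rot: [2.828, 1.364, 0.004]
wrist_force: [1.7, -0.6, 2.0]
width: 0.455
grip_force: 41.4
```

Request:
{"op": "apply_moves", "data": {"series": [0, 0, 0, 0, 0, 5, 0, 0, 0, 0, 0, 10, 0, 0, 0, 0, 0, 15, 0, 0, 0, 0, 0, 15, 0, 0, 0, 0, 0, 15]}}

```text
time_s: 7.23
ee_pos: [0.6638, -0.0167, 0.1353]
ee_rot: [2.979, 0.992, 0.005]
wrist_force: [5.9, -3.2, 3.8]
width: 0.46
grip_force: 41.4
```

```bash
python3 needle.py n2.png
```

```text
278 297.52785515320335 135.0 574.0
279 297.5432098765432 118.0 574.0
280 297.8781512605042 126.0 574.0
281 297.55054644808746 120.0 575.0
282 297.3907514450867 110.0 574.0
283 297.25233644859816 201.0 575.0
red 283 [297]
red 284 [297 298]
red 285 [297 298]
red 286 [297 298]
red 287 [296 297 298 299]
red 288 [294 295 296 297 298 299 300]
red 289 [294 295 296 297 298 299 300]
red 290 [294 295 296 297 298 299 300]
red 291 [294 295 296 297 298 299 300]
red 292 [297 298 299]
[2.97906965 0.99286187 0.00460209] [ 4.77544372 -2.78168895  2.99280278] [-0.51323268 -0.74935253 -0.01715236] 0.8251638617235915
```

View pics/n2.png

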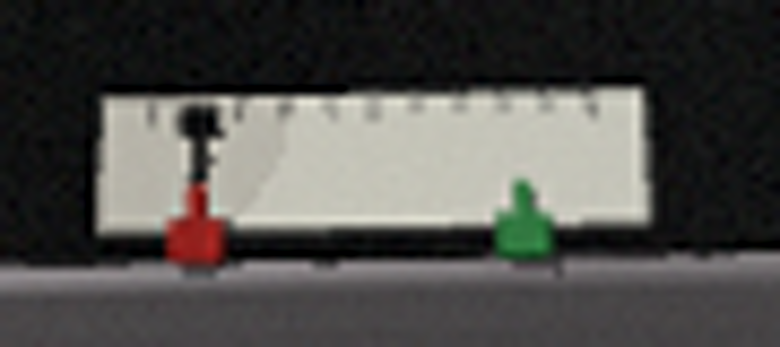

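The needle (297.5) is in line with the red finger (297.5), so I let go and lift.

Request:
{"op": "apply_moves", "data": {"series": [0, 0, 0, 0, 0, 0, 0, 0, 0, 0, 0, 0, 0, 0, 0, 0, 0, 0, 0, 0, 0, 0, 0, 0, 0, 0, 0, 0, 0, 0], "fingers": 0.3}}

```text
time_s: 7.7
ee_pos: [0.6621, -0.0162, 0.1338]
ee_rot: [-2.982, -0.988, 0.001]
wrist_force: [0.1, -0.2, -0.1]
width: 0.702
grip_force: 0.0
```

Request:
{"op": "apply_moves", "data": {"series": [0, 0, -1, 0, 0, 0, 0, 0, -3, 0, 0, 0, 0, 0, -6, 0, 0, 0, 0, 0, -9, 0, 0, 0, 0, 0, -12, 0, 0, 0]}}

```text
time_s: 8.12
ee_pos: [0.6622, -0.0163, 0.2562]
ee_rot: [-2.982, -0.988, 0.0]
wrist_force: [0.3, 1.1, 1.0]
width: 0.7
grip_force: 0.0
```

```bash
python3 needle.py n3.png; python3 - <<'E'
from h import *
st=env.observe(); print(st["time_s"],st["ee_pos"],st["ee_rot"],st["wrist_force"])
t=cam("top"); save("top1.png",t["image"])
E
```

```text
278 297.52868852459017 138.0 585.0
279 297.5325203252033 134.0 587.0
280 297.9029322548028 127.0 586.0
281 297.55217965653895 124.0 586.0
282 297.3734104046243 122.0 586.0
283 297.2003891050584 211.0 586.0
red 283 [297]
red 284 [297 298]
red 285 [297 298]
red 286 [297 298]
red 287 [296 297 298 299]
red 288 [294 295 296 297 298 299 300]
red 289 [294 295 296 297 298 299 300]
red 290 [294 295 296 297 298 299 300]
red 291 [294 295 296 297 298 299 300]
red 292 [296 298]
[2.97838074 0.98629314 0.01462738] [0.16724796 0.04488859 6.19411986] [ 0.04781186 -0.00258451 -0.0253583 ] 0.8292001877964973
8.1667 [ 0.66485929 -0.01658113  0.26474588] [2.97838074 0.98629314 0.01462738] [0.16724796 0.04488859 6.19411986]
```

View pics/top1.png

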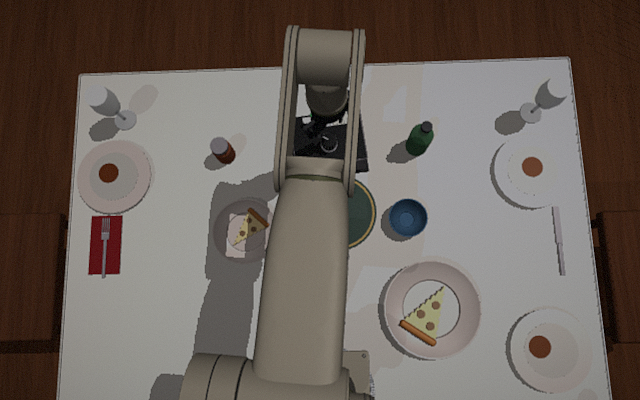

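Released with the needle still at 297.5. The top view shows the plate, bowl, oil and shaker undisturbed. Next I move to the far side of the plate, with the fingers' line across the push direction.

Request:
{"op": "apply_moves", "data": {"series": [0, 0, 0, 0, 0, -7, 0, 0, 0, 0, 0, -14, 0, 0, 0, 0, 0, -21, 0, 0, 0, 0, 0, -28, 0, 0, 0, 0, 0, -32], "fingers": 0}}

```text
time_s: 8.63
ee_pos: [0.6624, -0.0164, 0.2547]
ee_rot: [2.589, 1.78, 0.0]
wrist_force: [0.0, -1.1, 0.1]
width: 1.001
grip_force: 0.0
```

Request:
{"op": "apply_moves", "data": {"series": [0, 0, 0, 0, 0, -7, 0, 0, 0, 0, 0, -14, 0, 0, 0, 0, 0, -21, 0, 0, 0, 0, 0, -28, 0, 0, 0, 0, 0, -32]}}

```text
time_s: 9.05
ee_pos: [0.6625, -0.0163, 0.2547]
ee_rot: [1.997, 2.425, 0.0]
wrist_force: [0.2, 0.8, 0.5]
width: 1.001
grip_force: 0.0
```

Request:
{"op": "apply_moves", "data": {"series": [2.7, -1.1, 0, 0, 0, 0, 5.4, -2.2, 0, 0, 0, 0, 8.1, -3.3, 0, 0, 0, 0, 10.8, -4.5, 0, 0, 0, 0, 13.6, -5.6, 0, 0, 0, 0]}}

```text
time_s: 9.47
ee_pos: [0.5814, 0.1078, 0.2547]
ee_rot: [2.006, 2.417, 0.0]
wrist_force: [-0.5, 1.0, -0.5]
width: 1.002
grip_force: 0.0
```

Request:
{"op": "apply_moves", "data": {"series": [2.7, -1.1, 0, 0, 0, 0, 5.4, -2.2, 0, 0, 0, 0, 8.1, -3.3, 0, 0, 0, 0, 10.8, -4.5, 0, 0, 0, 0, 13.6, -5.6, 0, 0, 0, 0]}}

```text
time_s: 9.88
ee_pos: [0.5013, 0.2313, 0.2549]
ee_rot: [2.006, 2.417, 0.001]
wrist_force: [-0.4, 0.8, -0.9]
width: 0.996
grip_force: 0.0
```

Request:
{"op": "apply_moves", "data": {"series": [2.7, -1.1, 0, 0, 0, 0, 5.4, -2.2, 0, 0, 0, 0, 8.1, -3.3, 0, 0, 0, 0, 10.8, -4.5, 0, 0, 0, 0, 13.6, -5.6, 0, 0, 0, 0]}}

```text
time_s: 10.3
ee_pos: [0.4212, 0.3546, 0.2549]
ee_rot: [2.006, 2.418, 0.001]
wrist_force: [0.1, -0.2, -0.5]
width: 1.0
grip_force: 0.0
```

```bash
cat > plate.py <<'E'
from h import *
from scipy.optimize import least_squares
import sys
k0=np.array([float(sys.argv[1]),float(sys.argv[2])])
for n in("top","scene"):
    c=cam(n); np.save(n+"1.npy",c,allow_pickle=True)
    u,v=map(int,proj(c,[*k0,.023])); w=55
    u0,v0=u-w,v-w; e=cv2.Canny(cv2.GaussianBlur(c["image"][v0:v+w,u0:u+w],(3,3),0),25,60)
    vv,uu=np.nonzero(e); p=np.array([onz(c,a+u0,b+v0,.023)[:2] for a,b in zip(uu,vv)])
    k=k0
    for _ in range(4):
        r=np.hypot(*(p-k).T); s=abs(r-.095)<(.02,.012,.008,.008)[_]
        k=least_squares(lambda q:np.hypot(*(p[s]-q).T)-.095,k,loss="soft_l1",f_scale=.002).x
    print(n,k.round(4),s.sum(), "rms",np.sqrt(np.mean((np.hypot(*(p[s]-k).T)-.095)**2)).round(4))
st=env.observe(); print(st["time_s"],st["ee_pos"],st["ee_rot"])
E
python3 plate.py .446 .2305
```

```text
top [0.443  0.2314] 327 rms 0.0031
scene [0.4462 0.2307] 321 rms 0.0036
10.4 [0.41969685 0.35682783 0.25486357] [-1.99994108e+00 -2.42088327e+00 -1.52532667e-03]
```

Request:
{"op": "apply_moves", "data": {"series": [0, 0, 3, 0, 0, 0, 0, 0, 6, 0, 0, 0, 0, 0, 9, 0, 0, 0, 0, 0, 12, 0, 0, 0, 0, 0, 15, 0, 0, 0]}}

```text
time_s: 10.82
ee_pos: [0.4225, 0.3532, 0.1035]
ee_rot: [2.006, 2.417, 0.001]
wrist_force: [0.0, 0.4, -0.7]
width: 1.001
grip_force: 0.0
```

Request:
{"op": "apply_moves", "data": {"series": [0, 0, 3, 0, 0, 0, 0, 0, 5.5, 0, 0, 0, 0, 0, 7.5, 0, 0, 0, 0, 0, 8.7, 0, 0, 0, 0, 0, 8.8, 0, 0, 0]}}

```text
time_s: 11.23
ee_pos: [0.4207, 0.352, 0.0136]
ee_rot: [-2.006, -2.416, 0.007]
wrist_force: [-1.0, -1.1, 0.8]
width: 0.997
grip_force: 0.0
```

Request:
{"op": "apply_moves", "data": {"series": [0, 0, 0.2, 0, 0, 0, 0, 0, 0.4, 0, 0, 0, 0, 0, 0.6, 0, 0, 0, 0, 0, 0.8, 0, 0, 0, 0, 0, 0.8, 0, 0, 0]}}

```text
time_s: 11.65
ee_pos: [0.4226, 0.3539, 0.0088]
ee_rot: [2.006, 2.417, 0.002]
wrist_force: [-0.4, -0.8, 0.2]
width: 0.997
grip_force: 0.0
```

```bash
python3 - <<'E'
from h import *
print(env.observe()["ee_pos"])
c=cam("scene"); save("f.png",cv2.resize(c["image"][120:250,390:530],(800,743)[:2] if 0 else (640,594),interpolation=cv2.INTER_CUBIC))
E
```

```text
[0.42258752 0.35389288 0.00884005]
```

View pics/f.png

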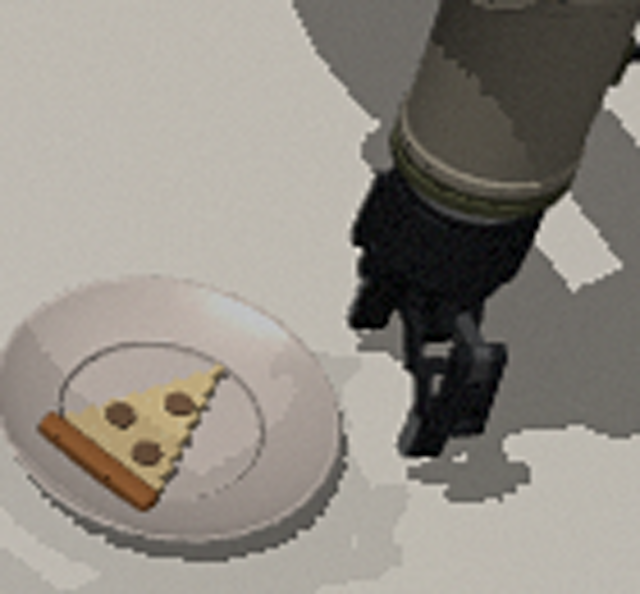

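The near finger's tip at crop (415,455) hangs above its shadow, so the open fingers do stand back. I go lower, watching the force.

Request:
{"op": "apply_moves", "data": {"series": [0, 0, 0.2, 0, 0, 0, 0, 0, 0.4, 0, 0, 0, 0, 0, 0.6, 0, 0, 0, 0, 0, 0.8, 0, 0, 0, 0, 0, 0.8, 0, 0, 0]}}

```text
time_s: 12.12
ee_pos: [0.4218, 0.3534, -0.0004]
ee_rot: [-2.006, -2.417, 0.001]
wrist_force: [0.1, -0.1, 0.4]
width: 0.997
grip_force: 0.0
```

Request:
{"op": "apply_moves", "data": {"series": [0, 0, 0.1, 0, 0, 0, 0, 0, 0.2, 0, 0, 0, 0, 0, 0.3, 0, 0, 0, 0, 0, 0.3, 0, 0, 0, 0, 0, 0.3, 0, 0, 0]}}

```text
time_s: 12.53
ee_pos: [0.4221, 0.3536, -0.0028]
ee_rot: [-2.006, -2.418, 0.0]
wrist_force: [1.1, -0.2, 0.1]
width: 0.996
grip_force: 0.0
```

Request:
{"op": "apply_moves", "data": {"series": [-0.8, 0, 0, 0, 0, 0, -1.6, 0, 0, 0, 0, 0, -2.4, 0, 0, 0, 0, 0, -3.2, 0, 0, 0, 0, 0, -4, 0, 0, 0, 0, 0]}}

```text
time_s: 12.95
ee_pos: [0.4297, 0.3135, -0.0027]
ee_rot: [-2.007, -2.417, -0.0]
wrist_force: [-0.2, 2.2, -0.5]
width: 1.002
grip_force: 1.0
```

Request:
{"op": "apply_moves", "data": {"series": [-0.8, 0, 0, 0, 0, 0, -1.6, 0, 0, 0, 0, 0, -2.4, 0, 0, 0, 0, 0, -3.2, 0, 0, 0, 0, 0, -4, 0, 0, 0, 0, 0]}}

```text
time_s: 13.37
ee_pos: [0.4371, 0.2742, -0.0027]
ee_rot: [-2.006, -2.417, -0.0]
wrist_force: [-0.0, 2.3, -0.9]
width: 1.001
grip_force: 1.0
```

Request:
{"op": "apply_moves", "data": {"series": [-0.8, 0, 0, 0, 0, 0, -1.6, 0, 0, 0, 0, 0, -2.4, 0, 0, 0, 0, 0, -3.2, 0, 0, 0, 0, 0, -4, 0, 0, 0, 0, 0]}}

```text
time_s: 13.78
ee_pos: [0.4444, 0.2349, -0.0027]
ee_rot: [-2.006, -2.418, 0.0]
wrist_force: [0.6, 2.7, -1.0]
width: 0.997
grip_force: 1.0
```

```bash
python3 plate.py .463 .141
```

```text
top [0.4604 0.1435] 298 rms 0.0035
scene [0.4631 0.1418] 279 rms 0.0032
13.8833 [ 0.44449461  0.234254   -0.00281349] [ 2.00727645e+00  2.41626193e+00 -1.15096644e-03]
```

Request:
{"op": "apply_moves", "data": {"series": [-0.8, 0, 0, 0, 0, 0, -1.6, 0, 0, 0, 0, 0, -2.4, 0, 0, 0, 0, 0, -3.2, 0, 0, 0, 0, 0, -4, 0, 0, 0, 0, 0]}}

```text
time_s: 14.3
ee_pos: [0.4518, 0.1956, -0.0027]
ee_rot: [-2.006, -2.418, -0.0]
wrist_force: [-0.5, 2.5, 0.1]
width: 0.999
grip_force: 1.1
```

Request:
{"op": "apply_moves", "data": {"series": [-0.8, 0, 0, 0, 0, 0, -1.6, 0, 0, 0, 0, 0, -2.4, 0, 0, 0, 0, 0, -3.2, 0, 0, 0, 0, 0, -4, 0, 0, 0, 0, 0]}}

```text
time_s: 14.72
ee_pos: [0.4591, 0.1562, -0.0027]
ee_rot: [-2.006, -2.417, 0.0]
wrist_force: [-1.2, 1.9, 0.6]
width: 0.997
grip_force: 1.1
```

Request:
{"op": "apply_moves", "data": {"series": [-0.8, 0, 0, 0, 0, 0, -1.6, 0, 0, 0, 0, 0, -2.4, 0, 0, 0, 0, 0, -3.2, 0, 0, 0, 0, 0, -4, 0, 0, 0, 0, 0]}}

```text
time_s: 15.13
ee_pos: [0.4665, 0.117, -0.0027]
ee_rot: [-2.006, -2.418, 0.0]
wrist_force: [0.2, 2.1, 0.1]
width: 0.998
grip_force: 1.1
```

Request:
{"op": "apply_moves", "data": {"series": [-0.8, 0, 0, 0, 0, 0, -1.6, 0, 0, 0, 0, 0, -2.4, 0, 0, 0, 0, 0, -3.2, 0, 0, 0, 0, 0, -4, 0, 0, 0, 0, 0]}}

```text
time_s: 15.55
ee_pos: [0.4739, 0.0776, -0.0027]
ee_rot: [-2.006, -2.418, 0.0]
wrist_force: [-0.9, 3.2, -0.3]
width: 1.001
grip_force: 1.1
```

```bash
python3 plate.py .492 -.0145
```

```text
top [ 0.4917 -0.0144] 272 rms 0.0039
scene [ 0.4947 -0.0173] 247 rms 0.0039
15.65 [ 0.47412343  0.07706229 -0.00266165] [ 2.00710297e+00  2.41611970e+00 -5.89469252e-04]
```

Request:
{"op": "apply_moves", "data": {"series": [-0.6, 0, 0, 0, 0, 0, -1.2, 0, 0, 0, 0, 0, -1.7, 0, 0, 0, 0, 0, -2.1, 0, 0, 0, 0, 0, -2.2, 0, 0, 0, 0, 0]}}

```text
time_s: 16.07
ee_pos: [0.478, 0.0562, -0.0027]
ee_rot: [2.007, 2.417, -0.0]
wrist_force: [0.0, 3.4, 0.5]
width: 1.0
grip_force: 1.1
```

Request:
{"op": "apply_moves", "data": {"series": [0, 0, 0, 0, 0, 0, 1, 0, 0, 0, 0, 0, 3, 0, 0, 0, 0, 0, 6, 0, 0, 0, 0, 0, 9, 0, 0, 0, 0, 0]}}

```text
time_s: 16.48
ee_pos: [0.4611, 0.1464, -0.0025]
ee_rot: [2.008, 2.416, 0.0]
wrist_force: [0.8, 0.3, -0.3]
width: 1.001
grip_force: 0.0
```

Request:
{"op": "apply_moves", "data": {"series": [2, 0, 0, 0, 0, 0, 4, 0, 0, 0, 0, 0, 7, 0, 0, 0, 0, 0, 10, 0, 0, 0, 0, 0, 13, 0, 0, 0, 0, 0]}}

```text
time_s: 16.9
ee_pos: [0.4365, 0.2749, -0.0026]
ee_rot: [2.006, 2.417, 0.0]
wrist_force: [-0.5, 0.4, 0.3]
width: 1.001
grip_force: 0.0
```

Request:
{"op": "apply_moves", "data": {"series": [2, 0, -3, 0, 0, 0, 4, 0, -6, 0, 0, 0, 4, 0, -9, 0, 0, 0, 4, 0, -12, 0, 0, 0, 4, 0, -12, 0, 0, 0]}}

```text
time_s: 17.32
ee_pos: [0.4328, 0.3157, 0.1245]
ee_rot: [2.002, 2.416, 0.015]
wrist_force: [1.3, 0.2, 1.0]
width: 1.004
grip_force: 0.0
```

```bash
python3 plate.py .496 -.0366; python3 needle.py n4.png | head -6; python3 - <<'E'
from h import *
t=cam("top"); save("top2.png",t["image"])
E
```

```text
top [ 0.4956 -0.0369] 325 rms 0.0037
scene [ 0.4959 -0.0364] 280 rms 0.004
17.4167 [0.43066452 0.31373521 0.11915739] [2.00437327 2.41720656 0.00568794]
278 297.54910714285717 116.0 545.0
279 297.50753012048193 148.0 545.0
280 297.79636363636365 150.0 543.0
281 297.52537313432833 134.0 546.0
282 297.4361001317523 116.0 544.0
283 297.32338308457713 212.0 544.0
```

View pics/top2.png

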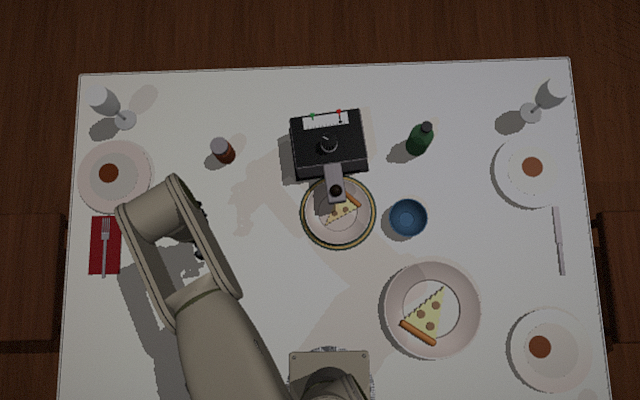

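The plate is centred in the gold ring at (338,212), the needle is on the red mark, the bystanders stand where they were and the arm is clear.

```bash
python3 -c "
from cell import env
print(env.sign_off())"
```

```text
the job is handed in; nothing more can be done
None
```

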